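# Lock the cam cap on the transfer pump

## Robot

A 7-joint arm with a two-finger parallel gripper is mounted at the origin on the work surface. World frame = base frame: x ahead of the robot, y to its left, z up, the work surface at z = 0. Lengths are in m, angles in rad, forces in N, time in s.
With the tool pointing down it reaches from about 0.4 to 0.875 m from the base axis. Payload 19.3 kg.
Tool frame: the origin (TCP) lies where the fingers leave the gripper's body, on its centre line; the fingertips stand bot.tip_reach ahead of it and the grasp point (between the pads) lies 54 mm ahead of it (bot.tip_reach is the distance from the TCP to the fingertips, in m); z points along the fingers, y is the line along which they close (so a half turn about z gives the same grasp; the last joint's range is limited). The gripper opens to 85 mm and grips with 20 to 120 N. Pads are 22 mm wide; open, the fingers measure 114 mm over their backs; the gripper's body (76 mm by 85 mm) begins 54 mm behind the grasp point. The pads swing forward as they close: fully open they stand 13 mm farther back than shut.
Start: joints at [1.074, 0.521, -0.036, 1.599, 0.021, 1.021, -0.113], TCP at [0.259, -0.569, 0.304] pointing down, gripper open.
Joint ranges: [-2.91, 2.91], [-0.3, 2.13], [-1.5, 1.42], [0.17, 2.43], [-1.26, 4.41], [0.16, 1.93], [-2.52, 2.52]. Speed limits (rad/s): [1.89, 1.89, 2.39, 2.39, 3.01, 3.01, 3.01].

## Interface

Orientations are given as [roll, pitch, yaw] about the fixed x, y, z axes, in that order (R = Rz(yaw) Ry(pitch) Rx(roll)).
In Python, from workcell import bot gives the robot as it stands. The module is installed in compiled form; this text tells all that it offers.
- The arm moves only by the shell command python3 -m jog 'ROWS' [FORCE]. ROWS is JSON, a list that holds one entry, the list of rows, each a list of 7 numbers: the shift along the tool's x, y, z in mm, then the turn, a rotation vector about the tool's x, y, z in rad, then the opening, from 0 (shut) to 1 (fully open). In form: [[[tx, ty, tz, wx, wy, wz, fingers], ...]]. A call has 1 to 5 rows; each row shifts and turns the commanded pose from where the row before left it, along the tool's axes as they then stand; what a row does not reach is not made up. A row lasts 1/10 s, in which the tool goes at most 50 mm and 8.59 degrees, less where a joint would pass 70% of its speed; a pose out of reach is approached as far as the arm can. A call is refused whole if a number of a shift passes 50 or a number of a turn 0.15, either way. A call with a gripper value outside its range is refused whole. The fingers move at their own pace and stop on an object; FORCE is the grip in N (left out, the last holds). Time passes only in rows, so rows that do not move let the fingers close. It gives the time, the measured TCP pose, the force, the opening and the grip force at its end, in the units of the state.
- bot.observe(): the state, without advancing time (a new reading comes with each control period).
- bot.grab_frame(name): name is "scene" or "top" or "wrist"; returns a dict with "img" (384x512x3 uint8, red, green, blue), "intrinsics" (3x3 intrinsics, pixels), "R" (3x3) and "t" (3): a world point X has camera coordinates R X + t; the wrist camera has in their place "tool_from_camera" (4x4, takes a point from camera to tool coordinates, whose origin is the TCP and whose axes are the flange's). Camera axes: x right, y down, z forward; pixel columns grow to the right and rows downward; lengths in m; the calibration is good to about 2 mm. The wrist camera is an equidistant fisheye: a pixel r from the principal point sees the ray r / f radians off the axis. A picture is of the moment at which its call begins: read the wrist's pose just before it. There is no depth.
- bot.job_done(): hands the job in; it is judged then, once.
Trained networks look in a picture, given as the dict that the camera call returned (one of the last four; its "shot" number tells which), for a name from the list of things; names that differ only in an ending like _2 or _b are one class to them, and where a whole thing is asked for, a point or a joint stands for the part that bears it (a point fixed in the world has none). Each returns a list of dicts, best first, with "conf" (0 to 1); they miss things now and then, are a little off and sometimes report something else, mostly with a low value. They report only what shows in the picture. A call takes as long as a camera call. They do not tell look-alikes from the thing itself.
- bot.trace(query, picture): "region" (384x512 bool, what is visible of it).
- bot.spot_point(query, picture): "xyz" ([x, y, z] in m, in world coordinates, good to about 4 mm: a listed point, or the origin of a listed thing).
The state is a dict: "clock": time; "qpos": joint angles; "qd": joint speeds; "joint_efforts": joint torques, N m; "position": TCP position; "tool_rot": TCP orientation; "force": force on the tool from outside, world axes, zero at the start; "moment": the same for the moment, N m; "grip_width": finger opening in m; "finger_force": force on a finger pad.
Only numpy, scipy, OpenCV 4.12 (cv2) and the standard library are available. Lean on these libraries where they do the work, as an engineer would, in place of code of your own. Each camera call takes 0.05 s, during which the arm holds its last target. There are 200 camera calls.

## Task

On the green pump whose blue cap still has its two brass cam levers raised, first press the cap gently on its lid, levers still up, all the way down against its springy seal until it bottoms, and then swing both levers down together until they hang fully home and lock the cap on; never throw one lever home while the other is still up. Leave the pump that is already closed, and everything else on the bench, alone.

Things in the scene. Friction and masses are not known exactly. Their poses are not given: they have to be found in the camera images.
- pump: The pump to close: green block 110 x 110 x 40 mm fixed to the bench, an upright aluminium groove adapter in its middle. Origin: centre of the block's underside; z up. Adapter: rim 37 mm across, 120 to 130 mm up; below it a groove 23 mm across, from 92 mm up; then a 37 mm collar, 80 to 92 mm up. On the rim, inside the cap, a sprung rubber seal with 15 mm travel. Which pump is left or right changes.
- cap: Blue plastic cap, loose on the adapter: 0.26 kg, 49 mm across, 38 mm tall. Origin: centre of its underside; z up, y along the line of the levers. Starts 15 mm proud (115 mm above the pump's origin); home is 100 mm above it. About 15 N on the lid takes it home, to a firm stop (more than 80 N there harms the seal); let go, it rises to 2 to 7 mm proud, low enough for the levers to catch and draw it down. Breaks at 150 N.
- cap_top (a point): centre of the cap's flat lid, 38 mm above the cap's origin
- lever_a (a joint): One cam lever: brass bar 50 mm long, 12 wide, 6 thick, pinned 25 mm from the cap's axis on the cap's +y side, 16 mm above its underside. Rad: 0 = raised, out and 40 degrees above level (stop); 0.70 = level; 2.27 = straight down, locked (stop). Starts at 0 to 0.5; stays where left (2 N at the tip moves it). With the cap unpressed it jams near 1.05.
- lever_b (a joint): The other cam lever: brass bar 50 mm long, 12 wide, 6 thick, pinned 25 mm from the cap's axis on the cap's -y side, 16 mm above its underside. Rad: 0 = raised, out and 40 degrees above level (stop); 0.70 = level; 2.27 = straight down, locked (stop). Starts at 0 to 0.5; stays where left (2 N at the tip moves it). With the cap unpressed it jams near 1.05.
- lever_a_tip (a point): Free tip of lever a, 50 mm from its pin. Raised: 60 to 75 mm from the cap's axis. Locked: 25 mm from the axis, 34 mm below the cap's underside, 62 mm over both levers' outsides. Fingers opened to 80 mm or more and lowered astride the cap along its y press both levers down and end outside them when the tips are 20 to 30 mm below the pins; closing then squeezes both home.
- lever_b_tip (a point): free tip of lever b, likewise on the cap's -y side
- closed_pump: The same pump, already closed: its cap is home and both levers hang straight down. All one rigid piece, 138 mm tall. Origin as for the other pump. Leave alone.
- wrench: steel wrench lying beyond the pumps; leave alone
- screw_jar: jar with a red lid, 66 mm in diameter, 85 mm tall; leave alone
- paint_tin: yellow tin, 76 mm in diameter, 100 mm tall; leave alone
- mug: white mug, 80 mm in diameter, 90 mm tall; leave alone
- tray: orange divided parts tray, 100 x 140 x 35 mm; leave alone
Mind the look-alikes: they are no part of the job. What is meant by the cap is not turquoise, and is the smaller of those in its own colour. What is shaped like the pump but orange is not meant.

How it is judged:
On the way, in this order (a step that is already met when the one before it is completed fails the run):
1. the cap is pressed down onto its seal fully home (less than 2 mm proud) while both levers are still up (below 0.8 rad) (z of cap in the frame of pump below 0.102 m and value of joint each of lever_a, lever_b below 0.8 rad), for 0.1 s.
2. both levers are down and locked (value of joint each of lever_a, lever_b above 2.12 rad and z of cap in the frame of pump below 0.102 m), for 0.1 s.
At the end, for the whole second after the job is handed in: Both levers hang within 0.15 rad of straight down (joint values above 2.12), and the cap is upright, at rest on the adapter and no more than 2 mm proud (all of step 2 and z of cap in the frame of pump above 0.097 m and horizontal distance between cap and pump below 0.004 m and angle between cap's own z axis and vertical below 0.05 rad and linear speed of cap below 0.02 m/s); the robot touches nothing.
It fails at once if one lever is thrown home (past 1.9 rad) while the other is still up (below 1.0 rad) ((value of joint lever_a above 1.9 rad and value of joint lever_b below 1 rad) or (value of joint lever_b above 1.9 rad and value of joint lever_a below 1 rad)).
It fails at once if the pump that is already closed is pushed (more than 5 N) (contact force between closed_pump and the fingers above 5 N or contact force between closed_pump and the arm above 5 N).
It fails at once if the cap is pressed with more than 80 N while both levers are up (below 0.8 rad) (contact force between cap and the fingers above 80 N and value of joint each of lever_a, lever_b below 0.8 rad).
It fails at once if the cap is pressed or squeezed with more than 150 N (contact force between cap and the fingers above 150 N).
It fails at once if something else on the bench is shifted by more than 30 mm (distance of any of wrench, screw_jar, paint_tin, mug, tray from where it was at the start of the episode above 0.03 m).
It also fails if it takes over 40 s, if anything falls off the work surface, if the arm or the gripper's body presses on something with over 40 N, if the wrist force passes 120 N, or if a joint passes its speed limit or range.

## Working session

There is one attempt and no reset: what is moved stays moved. The work goes in short steps, Python scripts to look and compute and a shell command to move; the robot and the scene stay as the last step left them, time stands still between calls to the robot, and variables do not carry over. Pictures are saved under pics/ and viewed, at most 10 in all, crops included, and the job is handed in when it is done.

```bash
mkdir -p pics; python3 - <<'E'
from workcell import bot
import cv2,numpy as np
print(bot.observe(), bot.tip_reach)
ims=[]
for n in("scene","top"):
    f=bot.grab_frame(n)
    ims.append(f["img"])
    for q in("pump","closed_pump","cap","cap_top","lever_a_tip","lever_b_tip"):
        for d in bot.spot_point(q,f):
            c=f["R"]@np.array(d["xyz"])+f["t"]; p=f["intrinsics"]@c
            print(n,q,round(d["conf"],2),np.round(d["xyz"],3),(p[:2]/p[2]).round())
cv2.imwrite("pics/a.png",np.vstack(ims)[:,:,::-1][:, :])
E
```

```text
{'clock': 0.0, 'qpos': array([ 1.0737989 ,  0.52199974, -0.03631705,  1.59999454,  0.02120441,
        1.02113802, -0.11278199]), 'qd': array([ 0.0011766 , -0.0017694 , -0.00115102,  0.00233564, -0.00027835,
        0.00092997,  0.00053239]), 'joint_efforts': array([ 5.13440518e-04, -9.27096248e+01,  1.98013455e+00, -3.69926226e+01,
        1.79118913e-02,  8.11289123e-03, -4.55775501e-05]), 'position': array([ 0.25858053, -0.5687138 ,  0.30333953]), 'tool_rot': array([-3.14044187e+00,  9.27859534e-05,  4.26798610e-01]), 'force': array([ 0.16329054,  0.24855692, -0.32340811]), 'moment': array([ 0.00645986,  0.01327927, -0.01732616]), 'finger_force': 0.0, 'grip_width': 0.08538793626992393} 0.0726
scene pump 0.95 [ 0.599 -0.194 -0.003] [250. 281.]
scene pump 0.86 [ 0.272 -0.444  0.   ] [110. 296.]
scene closed_pump 0.64 [0.492 0.178 0.001] [277. 185.]
scene cap 0.91 [ 0.414 -0.053  0.004] [224. 221.]
scene cap 0.72 [ 0.364 -0.265  0.002] [173. 263.]
scene cap 0.69 [0.416 0.433 0.002] [291. 135.]
scene cap 0.67 [ 0.597 -0.193  0.115] [250. 260.]
scene cap_top 0.96 [ 0.364 -0.264  0.041]
[... 716 characters left out ...]
82. 215.]
top cap 0.59 [ 0.594 -0.192  0.114] [324. 156.]
top cap 0.5 [ 0.366 -0.264  0.002] [342. 227.]
top cap 0.31 [ 0.418  0.432 -0.002] [141. 215.]
top cap_top 0.85 [ 0.368 -0.268  0.037] [345. 226.]
top cap_top 0.79 [ 0.594 -0.189  0.147] [324. 154.]
top cap_top 0.68 [ 0.41  -0.061  0.05 ] [283. 215.]
top lever_a_tip 0.56 [ 0.609 -0.128  0.162] [305. 149.]
top lever_a_tip 0.52 [ 0.502 -0.07   0.067] [285. 186.]
top lever_a_tip 0.48 [ 0.368 -0.33   0.05 ] [365. 226.]
top lever_a_tip 0.21 [ 0.495  0.183 -0.004] [212. 192.]
top lever_b_tip 0.61 [ 0.588 -0.264  0.152] [348. 155.]
top lever_b_tip 0.55 [ 0.323 -0.039  0.07 ] [277. 241.]
top lever_b_tip 0.44 [ 0.37  -0.199  0.047] [325. 226.]
```

```bash
python3 -c "
import cv2;a=cv2.imread('pics/a.png');b=cv2.hconcat([a[:384],a[384:]]);cv2.imwrite('pics/b.png',cv2.resize(b,(800,300),interpolation=cv2.INTER_AREA))"
```

```text
(no output)
```

View pics/b.png

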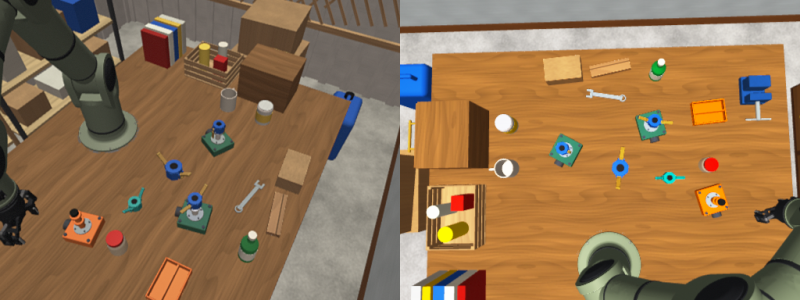

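Candidates in the top view: blue cap on the green pump (324,155), a larger blue cap on the bench (282,215), a turquoise cap on the bench (342,227), the orange pump (396,253), and the closed green pump (212,192). I choose (324,155) and check it in a close crop.

```bash
cat > h.py <<'E'
import numpy as np
from workcell import bot
from scipy.spatial.transform import Rotation as Ro
def goal(p,yaw):
    s=bot.observe(); R=Ro.from_euler('xyz',s['tool_rot'])
    G=Ro.from_euler('xyz',[np.pi,0,yaw])
    print('clk',s['clock'],'pos',s['position'].round(4),'rot',s['tool_rot'].round(3),'F',s['force'].round(1),'w',round(s['grip_width'],4))
    print('shift mm (tool)',(R.inv().apply(np.array(p)-s['position'])*1000).round(1),'turn',(R.inv()*G).as_rotvec().round(3))
E
python3 - <<'E'
import cv2
from h import *
a=cv2.imread('pics/a.png')
s=a[180:310,170:330]; t=a[384+110:384+240,250:410]
cv2.imwrite('pics/c.png',cv2.resize(cv2.hconcat([s,t]),(800,325),interpolation=cv2.INTER_CUBIC))
goal([.595,-.193,.26],-.15)
E
```

```text
clk 0.7 pos [ 0.2587 -0.569   0.3039] rot [3.142 0.    0.427] F [-0.5  0.7  0.6] w 0.0851
shift mm (tool) [ 461.8 -203.    43.9] turn [0.    0.    0.577]
```

View pics/c.png

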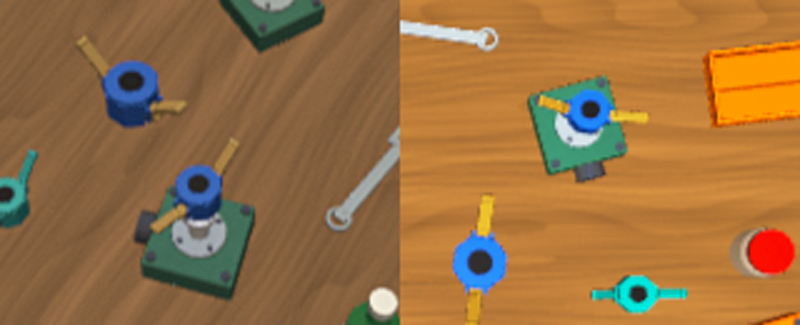

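The crop shows the small blue cap with raised brass levers on the green pump, with the scene crop at (200,185) and the top crop at (590,108). The cap on the bench is bigger and has no pump. Moving now, with the fingers shut.

```bash
python3 -m jog '[[[40,-18,0,0,0,0,0],[40,-18,0,0,0,0,0],[40,-18,0,0,0,0,0],[40,-18,0,0,0,0,0],[40,-18,0,0,0,0,0]]]' 20; python3 -m jog '[[[40,-18,0,0,0,0,0],[40,-18,0,0,0,0,0],[40,-18,0,0,0,0,0],[40,-18,0,0,0,0,0],[40,-18,0,0,0,0,0]]]'; python3 -m jog '[[[0,0,0,0,0,0.115,0],[0,0,0,0,0,0.115,0],[0,0,0,0,0,0.115,0],[0,0,0,0,0,0.115,0],[0,0,0,0,0,0.115,0]]]'; python3 - <<'E'
from h import *
goal([.595,-.193,.245],-.15)
import cv2
f=bot.grab_frame("wrist"); cv2.imwrite('pics/w1.png',f["img"][:,:,::-1])
for n in("top","scene"):
    f=bot.grab_frame(n)
    for q in("pump","cap_top","lever_a_tip","lever_b_tip"):
        print(n,q,[(round(d["conf"],2),np.round(d["xyz"],3).tolist()) for d in bot.spot_point(q,f) if np.hypot(d["xyz"][0]-.595,d["xyz"][1]+.193)<.1])
E
```

```text
clock: 1.2
position: [0.4044, -0.4028, 0.3041]
tool_rot: [3.141, -0.0, 0.427]
force: [0.7, -0.1, -0.0]
grip_width: 0.0122
finger_force: 0.0
clock: 1.7
position: [0.5493, -0.238, 0.3041]
tool_rot: [3.141, -0.0, 0.427]
force: [0.8, 0.4, 0.3]
grip_width: 0.0001
finger_force: 0.0
clock: 2.2
position: [0.5484, -0.2395, 0.3039]
tool_rot: [-3.142, -0.0, -0.153]
force: [-0.5, -0.4, -0.1]
grip_width: -0.0001
finger_force: 0.0
clk 2.2 pos [ 0.5484 -0.2395  0.3039] rot [-3.142 -0.    -0.153] F [-0.5 -0.4 -0.1] w -0.0001
shift mm (tool) [ 39.  -53.   58.9] turn [-0.    -0.    -0.003]
top pump [(0.63, [0.596, -0.19, -0.001])]
top cap_top [(0.57, [0.589, -0.19, 0.152])]
top lever_a_tip []
top lever_b_tip []
scene pump [(0.84, [0.599, -0.193, -0.001])]
scene cap_top [(0.66, [0.592, -0.193, 0.151])]
scene lever_a_tip [(0.43, [0.603, -0.125, 0.162])]
scene lever_b_tip [(0.63, [0.582, -0.263, 0.147])]
```

View pics/w1.png

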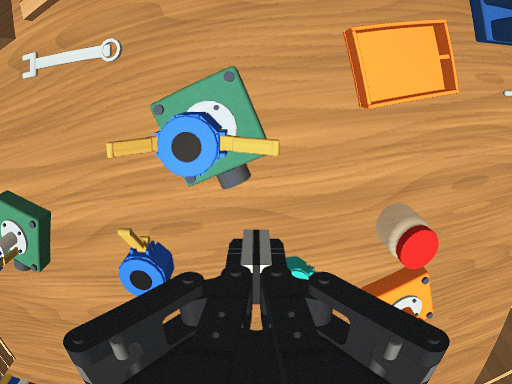

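The wrist view shows the blue cap at (190,145) with its levers to (110,149) and (278,147). They are already aligned with the finger line, and the fingers are shut at (256,250). Shift over the cap and measure again with the wrist camera.

```bash
python3 -m jog '[[[19,-26,0,0,0,0,0],[19,-26,0,0,0,0,0],[0,0,0,0,0,0,0]]]'; python3 - <<'E'
from h import *
for n in("wrist","wrist","top","scene"):
    f=bot.grab_frame(n)
    for q in("pump","cap","cap_top","lever_a_tip","lever_b_tip"):
        print(n,q,[(round(d["conf"],2),np.round(d["xyz"],4).tolist()) for d in bot.spot_point(q,f) if np.hypot(d["xyz"][0]-.595,d["xyz"][1]+.193)<.1])
goal([.594,-.192,.24],-.15)
E
```

```text
clock: 3.05
position: [0.596, -0.1898, 0.3036]
tool_rot: [-3.14, -0.001, -0.143]
force: [0.2, 1.3, 0.1]
grip_width: 0.0
finger_force: 0.0
wrist pump [(0.96, [0.5973, -0.1879, -0.0004])]
wrist cap [(0.95, [0.5952, -0.1952, 0.1155]), (0.16, [0.597, -0.1908, 0.0009])]
wrist cap_top [(0.97, [0.5928, -0.1907, 0.1518])]
wrist lever_a_tip [(0.73, [0.6055, -0.125, 0.1578])]
wrist lever_b_tip [(0.61, [0.5822, -0.2645, 0.1449])]
wrist pump [(0.65, [0.5968, -0.1904, -0.0007])]
wrist cap [(0.75, [0.5922, -0.1936, 0.1131])]
wrist cap_top [(0.85, [0.5945, -0.1897, 0.1511])]
wrist lever_a_tip [(0.69, [0.6027, -0.128, 0.1553])]
wrist lever_b_tip [(0.58, [0.5804, -0.2643, 0.1456])]
top pump [(0.56, [0.5962, -0.1916, -0.0013])]
top cap [(0.45, [0.5937, -0.1927, 0.1181])]
top cap_top [(0.56, [0.5924, -0.1913, 0.1516])]
top lever_a_tip [(0.52, [0.6083, -0.1286, 0.1628])]
top lever_b_tip [(0.65, [0.6095, -0.1258, 0.1624])]
scene pump [(0.95, [0.6007, -0.1931, -0.004])]
scene cap [(0.83, [0.5952, -0.1931, 0.1146])]
scene cap_top [(0.61, [0.5931, -0.1924, 0.1518])]
scene lever_a_tip [(0.56, [0.6066, -0.1261, 0.1617])]
scene lever_b_tip [(0.56, [0.5813, -0.2661, 0.1469])]
clk 4.25 pos [ 0.5936 -0.1937  0.3039] rot [-3.142  0.    -0.148] F [-0.1 -0.2  0.9] w -0.0002
shift mm (tool) [ 0.2 -1.7 63.9] turn [-0.     0.     0.002]
```

```bash
python3 -m jog '[[[0,-1.5,20,0,0,0.02,0],[0,0,20,0,0,0,0],[0,0,16,0,0,0,0],[0,0,8,0,0,0,0],[0,0,0,0,0,0,0]]]'; python3 -m jog '[[[0,0,4,0,0,0,0],[0,0,4,0,0,0,0],[0,0,4,0,0,0,0],[0,0,2,0,0,0,0],[0,0,0,0,0,0,0]]]'
```

```text
clock: 4.75
position: [0.5935, -0.1921, 0.2391]
tool_rot: [-3.141, 0.002, -0.168]
force: [1.1, 0.2, -0.0]
grip_width: 0.0001
finger_force: 0.0
clock: 5.25
position: [0.5938, -0.1922, 0.2257]
tool_rot: [-3.142, 0.0, -0.168]
force: [-0.4, 1.0, -0.0]
grip_width: 0.0001
finger_force: 0.0
```

```bash
python3 -m jog '[[[0,0,2,0,0,0,0],[0,0,2,0,0,0,0],[0,0,2,0,0,0,0],[0,0,0,0,0,0,0]]]'; python3 -m jog '[[[0,0,2,0,0,0,0],[0,0,2,0,0,0,0],[0,0,2,0,0,0,0],[0,0,0,0,0,0,0]]]'
```

```text
clock: 5.65
position: [0.5939, -0.1922, 0.2198]
tool_rot: [-3.142, -0.0, -0.168]
force: [0.3, -0.3, 1.0]
grip_width: -0.0001
finger_force: 0.3
clock: 6.05
position: [0.5939, -0.1922, 0.214]
tool_rot: [-3.142, -0.0, -0.168]
force: [-0.2, 0.3, 3.7]
grip_width: 0.0002
finger_force: 1.9
```

```bash
python3 -m jog '[[[0,0,2,0,0,0,0],[0,0,2,0,0,0,0],[0,0,0,0,0,0,0]]]'; python3 -m jog '[[[0,0,1.5,0,0,0,0],[0,0,1.5,0,0,0,0],[0,0,0,0,0,0,0]]]'
```

```text
clock: 6.35
position: [0.5939, -0.1923, 0.2106]
tool_rot: [-3.142, -0.001, -0.168]
force: [-3.5, 0.5, 13.6]
grip_width: -0.0002
finger_force: 7.0
clock: 6.65
position: [0.594, -0.1924, 0.2103]
tool_rot: [-3.142, -0.002, -0.169]
force: [-19.4, 6.3, 56.6]
grip_width: 0.0001
finger_force: 28.1
```

```bash
python3 - <<'E'
from h import *
for n in("top","scene"):
    f=bot.grab_frame(n)
    for q in("cap","lever_a_tip","lever_b_tip"):
        print(n,q,[(round(d["conf"],2),np.round(d["xyz"],4).tolist()) for d in bot.spot_point(q,f) if np.hypot(d["xyz"][0]-.595,d["xyz"][1]+.193)<.1])
E
```

```text
top cap []
top lever_a_tip [(0.36, [0.6042, -0.1289, 0.1462])]
top lever_b_tip []
scene cap [(0.73, [0.597, -0.1965, 0.0987])]
scene lever_a_tip []
scene lever_b_tip [(0.51, [0.5808, -0.2644, 0.1333])]
```

The cap bottomed: TCP stopped at 0.2103, 57 N, and the cap reads about z 0.099 with both levers up. Lift off and open.

```bash
python3 -m jog '[[[0,0,-4,0,0,0,0],[0,0,-10,0,0,0,0],[0,0,-20,0,0,0,0.5],[0,0,-20,0,0,0,1],[0,0,0,0,0,0,1]]]'; python3 -m jog '[[[0,0,0,0,0,0,1],[0,0,0,0,0,0,1],[0,0,0,0,0,0,1],[0,0,0,0,0,0,1]]]' 20; python3 - <<'E'
from h import *
import cv2
ims=[]
for n in("wrist","scene"):
    f=bot.grab_frame(n); ims.append(f["img"])
    for q in("pump","cap","cap_top","lever_a_tip","lever_b_tip"):
        print(n,q,[(round(d["conf"],2),np.round(d["xyz"],4).tolist()) for d in bot.spot_point(q,f) if np.hypot(d["xyz"][0]-.595,d["xyz"][1]+.193)<.1])
cv2.imwrite('pics/d.png',cv2.resize(np.hstack([ims[0],cv2.resize(ims[1][190:310,170:330],(512,384))]),(800,300))[:,:,::-1])
goal([.594,-.192,.24],-.168)
E
```

```text
clock: 7.55
position: [0.5947, -0.1925, 0.2636]
tool_rot: [3.141, -0.004, -0.168]
force: [1.3, -0.1, -0.0]
grip_width: 0.0431
finger_force: 0.0
clock: 7.95
position: [0.5937, -0.1922, 0.2604]
tool_rot: [-3.142, 0.001, -0.168]
force: [1.4, 0.3, -0.1]
grip_width: 0.0855
finger_force: 0.0
wrist pump [(0.7, [0.5941, -0.1889, 0.0007])]
wrist cap [(0.58, [0.594, -0.1929, 0.1044])]
wrist cap_top [(0.62, [0.5893, -0.1916, 0.1384])]
wrist lever_a_tip [(0.71, [0.6071, -0.1246, 0.1442])]
wrist lever_b_tip []
scene pump [(0.69, [0.6025, -0.1922, -0.0045])]
scene cap [(0.63, [0.5933, -0.1975, 0.1045])]
scene cap_top [(0.74, [0.5915, -0.1947, 0.1401])]
scene lever_a_tip [(0.59, [0.5985, -0.1954, -0.0015]), (0.53, [0.6046, -0.1253, 0.1513])]
scene lever_b_tip [(0.57, [0.582, -0.2654, 0.1374])]
clk 8.55 pos [ 0.5938 -0.1922  0.2609] rot [-3.142 -0.    -0.168] F [-0.3 -0.2 -0.1] w 0.0853
shift mm (tool) [ 0.2 -0.2 20.9] turn [-0. -0. -0.]
```

View pics/d.png

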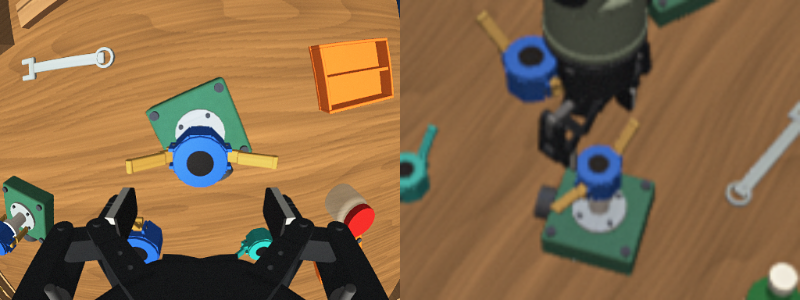

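The wrist view shows the cap at (200,160), about 4 mm proud, with both levers still up at (145,163) and (262,160). The open fingers straddle along the lever line. Shut tip reach came out at 72 mm on contact, so open it is about 59 mm and the target TCP z is about 0.155.

```bash
python3 -m jog '[[[0,0,20,0,0,0,1],[0,0,20,0,0,0,1],[0,0,10,0,0,0,1],[0,0,5,0,0,0,1],[0,0,0,0,0,0,1]]]'; python3 -m jog '[[[0,0,6,0,0,0,1],[0,0,6,0,0,0,1],[0,0,6,0,0,0,1],[0,0,0,0,0,0,1]]]'; python3 -m jog '[[[0,0,6,0,0,0,1],[0,0,6,0,0,0,1],[0,0,6,0,0,0,1],[0,0,0,0,0,0,1]]]'
```

```text
clock: 9.05
position: [0.5938, -0.1922, 0.2057]
tool_rot: [-3.142, 0.0, -0.168]
force: [0.1, -0.3, 0.2]
grip_width: 0.0857
finger_force: 0.0
clock: 9.45
position: [0.5943, -0.1923, 0.188]
tool_rot: [3.142, -0.001, -0.168]
force: [0.6, 0.3, 0.2]
grip_width: 0.0855
finger_force: 0.0
clock: 9.85
position: [0.5943, -0.1923, 0.17]
tool_rot: [3.142, -0.001, -0.168]
force: [2.4, 0.5, 2.6]
grip_width: 0.0854
finger_force: 1.3
```

```bash
python3 -m jog '[[[0,0,4,0,0,0,1],[0,0,4,0,0,0,1],[0,0,0,0,0,0,1]]]'; python3 -m jog '[[[0,0,3,0,0,0,1],[0,0,3,0,0,0,1],[0,0,0,0,0,0,1]]]'; python3 - <<'E'
from h import *
import cv2
f=bot.grab_frame("scene"); g=bot.grab_frame("wrist")
cv2.imwrite('pics/e.png',cv2.resize(np.hstack([g["img"],cv2.resize(f["img"][190:310,170:330],(512,384))]),(800,300))[:,:,::-1])
E
```

```text
clock: 10.15
position: [0.5943, -0.1923, 0.1621]
tool_rot: [3.142, -0.001, -0.168]
force: [1.1, 0.4, 3.2]
grip_width: 0.0851
finger_force: 1.6
clock: 10.45
position: [0.5941, -0.1922, 0.156]
tool_rot: [3.142, -0.001, -0.168]
force: [1.6, 0.3, 2.2]
grip_width: 0.0854
finger_force: 1.7
```

View pics/e.png

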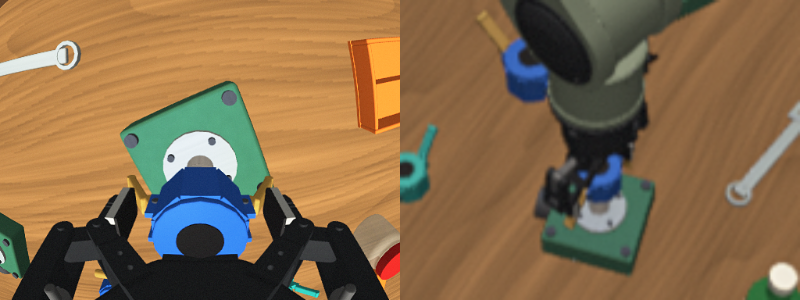

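In the wrist view both levers now hang steeply inside the pads, at (143,190) and (262,195), and the fingers clear the cap. Squeeze.

```bash
python3 -m jog '[[[0,0,0,0,0,0,0.9],[0,0,0,0,0,0,0.8],[0,0,0,0,0,0,0.7],[0,0,0,0,0,0,0.7],[0,0,0,0,0,0,0.7]]]' 40;  python3 -m jog '[[[0,0,0,0,0,0,0.6],[0,0,0,0,0,0,0.6],[0,0,0,0,0,0,0.6],[0,0,0,0,0,0,0.6]]]' 50
```

```text
clock: 11.05
position: [0.594, -0.1923, 0.1563]
tool_rot: [3.142, -0.001, -0.168]
force: [0.2, 0.1, 7.5]
grip_width: 0.0605
finger_force: 33.2
clock: 11.45
position: [0.594, -0.1922, 0.1565]
tool_rot: [-3.142, -0.001, -0.168]
force: [-0.9, 0.4, 10.6]
grip_width: 0.0596
finger_force: 51.5
```

Stopped at about 60 mm, which matches both levers at their stops. Open, retreat and look.

```bash
python3 -m jog '[[[0,0,0,0,0,0,0.6],[0,0,0,0,0,0,0.6],[0,0,0,0,0,0,1],[0,0,0,0,0,0,1],[0,0,0,0,0,0,1]]]' 70; python3 -m jog '[[[0,0,0,0,0,0,1],[0,0,-10,0,0,0,1],[0,0,-30,0,0,0,1],[0,0,-40,0,0,0,1],[0,0,-40,0,0,0,1]]]'; python3 -m jog '[[[-30,0,-10,0,0,0,1],[-30,0,0,0,0,0,1],[-30,0,0,0,0,0,1],[0,0,0,0,0,0,1]]]'; python3 - <<'E'
from h import *
import cv2
ims=[]
for n in("wrist","scene"):
    f=bot.grab_frame(n); ims.append(f["img"])
    for q in("pump","cap","cap_top","lever_a_tip","lever_b_tip"):
        print(n,q,[(round(d["conf"],2),np.round(d["xyz"],4).tolist()) for d in bot.spot_point(q,f) if np.hypot(d["xyz"][0]-.595,d["xyz"][1]+.193)<.1])
cv2.imwrite('pics/f.png',cv2.resize(np.hstack([cv2.resize(ims[0][40:232,130:386],(512,384)),cv2.resize(ims[1][190:310,170:330],(512,384))]),(800,300))[:,:,::-1])
E
```

```text
clock: 11.95
position: [0.5936, -0.1922, 0.1556]
tool_rot: [-3.142, 0.001, -0.168]
force: [-0.4, 0.4, -0.1]
grip_width: 0.0858
finger_force: 0.0
clock: 12.45
position: [0.5935, -0.1922, 0.2778]
tool_rot: [-3.142, 0.0, -0.168]
force: [0.6, 0.2, 0.2]
grip_width: 0.0857
finger_force: 0.0
clock: 12.85
position: [0.5022, -0.1771, 0.287]
tool_rot: [3.141, 0.0, -0.169]
force: [0.6, -0.0, -0.1]
grip_width: 0.0853
finger_force: 0.0
wrist pump []
wrist cap [(0.94, [0.5939, -0.195, 0.0991])]
wrist cap_top [(0.82, [0.593, -0.1887, 0.1334])]
wrist lever_a_tip []
wrist lever_b_tip []
scene pump [(0.57, [0.5989, -0.1963, -0.0051]), (0.49, [0.5943, -0.1937, 0.1378])]
scene cap [(0.59, [0.597, -0.1941, 0.1001])]
scene cap_top [(0.68, [0.5946, -0.1948, 0.136])]
scene lever_a_tip []
scene lever_b_tip [(0.43, [0.5904, -0.2194, 0.0665])]
```

View pics/f.png

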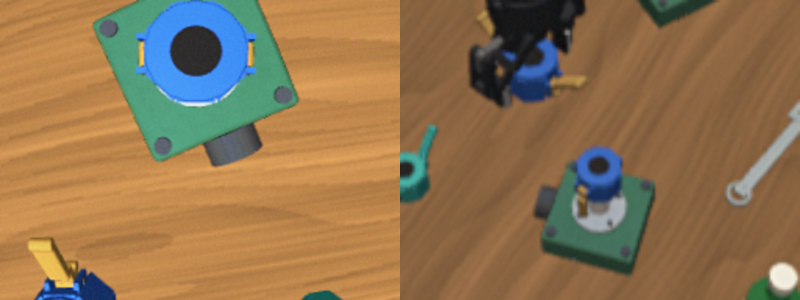

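The close view shows both levers hanging straight down on either side of the cap, at (140,52) and (252,50). Measured cap height is about 0.100 and lever b's tip is about 25 mm from the axis at z 0.066. The cap is locked, and the robot is clear.

```bash
python3 -c "
from workcell import bot; print(bot.job_done())"
```

```text
the job is handed in; nothing more can be done
None
```

The job is handed in, but no verdict came back: I pressed the cap home with both levers up (57 N), then swung both levers down together, and the final images show them hanging straight down with the cap at about 0.100 m.

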